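# Tare the bench scale with the tin on its pan

## Robot

A 6-joint arm with a two-finger parallel gripper is mounted at the origin on a cart in front of the work surface, level with it; the furniture and walls round the work are solid. World frame = base frame: x ahead of the robot, y to its left, z up, the work surface at z = 0. Lengths are in mm, angles in rad, forces in N, time in s.
With the tool pointing down it reaches from about 400 to 925 mm from the base axis. Payload 12.5 kg.
Tool frame: the origin (TCP) lies midway between the tips of the shut fingers; the grasp point (between the pads) lies 19 mm behind it (env.pinch_z is the z of the grasp point in the tool frame, in mm); z points along the fingers, y is the line along which they close (so a half turn about z gives the same grasp; the last joint's range is limited). The gripper opens to 95 mm and grips with 3 to 60 N. Pads are 20 mm wide; open, the fingers measure 119 mm over their backs; the gripper's body (75 mm by 180 mm) begins 59 mm behind the grasp point.
Start: joints at [-0.106, 0.491, 1.559, -0, 1.092, -0.106], TCP at [625.017, 0.021, 214.661] pointing down, gripper open.
Joint ranges: [-3.1, 3.1], [-0.84, 2.19], [0.05, 2.79], [-1.13, 4.28], [0.06, 2.93], [-2.69, 2.69]. Speed limits (rad/s): [2.22, 2.22, 2.79, 3.14, 3.14, 3.14].

## Interface

Orientations are given as [roll, pitch, yaw] about the fixed x, y, z axes, in that order (R = Rz(yaw) Ry(pitch) Rx(roll)).
In Python, from cell import env, eyes gives the robot as it stands.
- The arm moves only by the shell command python3 -m inch 'ROWS'. ROWS is JSON, a list of rows, each a list of 3 entries, a list of its own where there are three numbers: the shift along the tool's x, y, z in units of 60 mm (1.0 is 60 mm), then the turn about the tool's z in units of 5 degrees (1.0 is 5 degrees), then the closure, from -1 (fully open) to 1 (shut). In form: [[[tx, ty, tz], turn, claw], ...]. A call has exactly 10 rows; each row shifts and turns the commanded pose from where the row before left it, along the tool's axes as they then stand; what a row does not reach is not made up. A row lasts 1/8 s, in which the tool goes at most 62.5 mm and 10.7 degrees, less where a joint would pass 70% of its speed; a pose out of reach is approached as far as the arm can. A call is refused whole if a number of a shift passes 1 or a number of a turn 1, either way. A call with a gripper value outside its range is refused whole. The fingers move at their own pace and stop on an object; the grip force is fixed at half the most. Time passes only in rows, so rows that do not move let the fingers close, or fill a call up. It gives the time, the measured TCP pose, the force, the opening and the grip force at its end, in the units of the state.
- env.state(): the state, without advancing time (a new reading comes with each control period).
- eyes.read_camera(name): name is "scene" or "side" or "wrist"; returns a dict with "pixels" (384x512x3 uint8, red, green, blue), "fx", "fy", "cx", "cy" (pixels), "extrinsics" (4x4, takes a point from world to camera coordinates). Camera axes: x right, y down, z forward; pixel columns grow to the right and rows downward; lengths in mm; the calibration is good to about 2 mm. A picture is of the moment at which its call begins. There is no depth.
- env.job_done(): hands the job in; it is judged then, once.
Trained networks look in a picture, given as the dict that the camera call returned (one of the last four; its "shot" number tells which), for a name from the list of things; names that differ only in an ending like _2 or _b are one class to them, and where a whole thing is asked for, a point or a joint stands for the part that bears it (a point fixed in the world has none). Each returns a list of dicts, best first, with "score" (0 to 1); they miss things now and then, are a little off and sometimes report something else, mostly with a low value. They report only what shows in the picture. A call takes as long as a camera call.
- eyes.boxes_of(name, picture): "centre" ([row, column] in pixels, amid what is visible of it).
- eyes.cut_out(name, picture): "mask" (384x512 bool, what is visible of it) and "centre" ([row, column] in pixels, amid what is visible of it).
- eyes.spot_point(name, picture): "centre" ([row, column] in pixels: a listed point, or the origin of a listed thing).
The state is a dict: "t": time; "joints": joint angles; "qvel": joint speeds; "tau": joint torques, N m; "eef_pos": TCP position; "tcp_rot": TCP orientation; "ft_force": force on the tool from outside, world axes, zero at the start; "moment": the same for the moment, N m; "opening": opening from 0.0 (shut) to 1.0 (fully open); "grip_force": force on a finger pad.
Only numpy, scipy, OpenCV 4.12 (cv2) and the standard library are available. Lean on these libraries where they do the work, as an engineer would, in place of code of your own. Each camera call takes 0.05 s, during which the arm holds its last target. There are 200 camera calls.

## Task

Tare the bench scale for the round tin: gently push the tin along the scale's top with the fingers, without gripping or lifting it, until it stands wholly on the round weighing pan, and take the fingers off it. Then reach a fingertip into the rectangular well in the scale's top, press the sunken tare key at its bottom fully down for about a second, and let it come up again. Leave the tin upright on the pan, do not press the small round raised power key, and leave the things round the scale where they are.

Things in the scene. Friction and masses are not known exactly. Their poses are not given: they have to be found in the camera images.
- scale: Low grey bench scale, a flat-topped box 160 (x) x 270 (y) x 46 mm high, fixed to the worktop. Origin: centre of its underside; z up, y along its length. From its -y end to its +y end: free deck, round pan, key column. All its top, pan included, is one flat level face 46 mm above the worktop, so a thing slides onto the pan without a step. Its position and yaw (up to 0.5 rad either way) vary.
- tin: Closed round metal tin with its lid on, 51 mm across, 20 mm high, 0.1 to 0.17 kg, loose, standing upright on the scale's free deck beside the pan (its centre 90 to 115 mm from the pan's centre). Origin: centre of its underside; z up. It is to be pushed only: a squeeze or knock of more than 15 N counts as gripping or ramming.
- pan (a point): Centre of the round steel weighing pan, 112 mm across with a black groove round it, flush with the scale's top face. It lies at (14, 0, 46) mm in the scale's frame.
- well_mouth (a point): Centre of the mouth of the tare key's well, level with the scale's top, at (-30, 98, 46) mm in the scale's frame. The well is rectangular with upright walls, open 48 mm along the scale's x and 38 mm along the scale's y, with a thin black collar round its mouth.
- tare_top (a point): Centre of the top face of the sunken tare key, a pale rectangular cap 42 mm (scale x) by 32 mm (scale y) that lies in the well with its top 24 mm below the well's mouth when up. It goes straight down.
- tare (a joint): Travel of the tare key: 0 up, 0.006 m fully down; sprung, about 1.6 N to start and 4 N fully down, comes up by itself.
- power_top (a point): Centre of the top of the small round power key, 20 mm across, standing 6 mm above the scale's top, 78 mm from the well's centre toward the scale's +x. Leave it alone.
- power (a joint): Travel of the power key: 0 up, 0.004 m fully down, sprung. Leave it alone.
- ring_cone: Loose black ring cone, 40 mm across the foot, 56 mm high, standing on the worktop beyond the scale's +x side. Origin: centre of its underside. Bystander.
- wax: Loose yellow wax block, 30 x 46 x 19 mm, on the worktop beyond the scale's +x side. Origin: centre of its underside. Bystander.
- leather_ring: Loose brown leather ring, 43 x 38 x 34 mm, on the worktop off the scale's -y end. Origin: centre of its underside. Bystander.

How it is judged (in metres and radians):
On the way, in this order (a step that is already met when the one before it is completed fails the run):
1. the tin stands still and wholly on the pan, fingers off it (horizontal distance between tin and pan below 0.03 m and linear speed of tin below 0.01 m/s and angle between tin's own z axis and vertical below 0.08 rad and z of tin in the frame of scale below 0.049 m and contact force between the fingers and tin below 0.1 N), for 0.3 s.
2. the tare key is pressed fully down (5 mm or more of its 6 mm) for half a second, with the tin on the pan and untouched (value of joint tare above 0.005 m and horizontal distance between tin and pan below 0.03 m and contact force between each of the arm, the fingers and tin below 0.1 N), for 0.5 s.
At the end, for the whole second after the job is handed in: The tin stands still and upright, wholly on the pan (its centre within 30 mm of the pan's centre), the tare key has been pressed and is up again, the power key is up (value of joint each of tare, power below 0.001 m and horizontal distance between tin and pan below 0.03 m and angle between tin's own z axis and vertical below 0.08 rad and z of tin in the frame of scale between 0.043 and 0.049 m and linear speed of tin below 0.01 m/s); the robot touches nothing.
It fails at once if the tin is lifted more than 8 mm off the scale's top (z of tin in the frame of scale above 0.054 m).
It fails at once if the tin is tipped over or knocked off the scale (angle between tin's own z axis and vertical above 0.35 rad or z of tin in the frame of scale below 0.04 m).
It fails at once if the tin is gripped or rammed (more than 15 N) (contact force between any of the fingers, the arm and tin above 15 N).
It fails at once if the power key is pressed (more than 2 mm) (value of joint power above 0.002 m).
It fails at once if a bystander is moved more than 15 mm (distance of any of ring_cone, wax, leather_ring from where it was at the start of the episode above 0.015 m).
It also fails if it takes over 53 s, if anything falls off the work surface, if the arm or the gripper's body presses on something with over 40 N, if the wrist force passes 120 N, or if a joint passes its speed limit or range.

## Working session

There is one attempt and no reset: what is moved stays moved. The work goes in short steps, Python scripts to look and compute and a shell command to move; the robot and the scene stay as the last step left them, time stands still between calls to the robot, and variables do not carry over. Pictures are saved under pics/ and viewed, at most 10 in all, crops included, and the job is handed in when it is done.

```bash
mkdir -p pics; ls
cat > h.py <<'E'
import numpy as np, cv2
from cell import env, eyes
def ray(p,c):
    E=np.array(p["extrinsics"]);R=E[:3,:3];o=-R.T@E[:3,3]
    d=R.T@np.array([(c[1]-p["cx"])/p["fx"],(c[0]-p["cy"])/p["fy"],1]);return o,d
def at(p,c,z):
    o,d=ray(p,c);return o+d*(z-o[2])/d[2]
def proj(p,X):
    E=np.array(p["extrinsics"]);q=E[:3,:3]@np.array(X)+E[:3,3]
    return [q[1]/q[2]*p["fy"]+p["cy"],q[0]/q[2]*p["fx"]+p["cx"]]
Z=dict(tin=46,pan=46,well_mouth=46,tare_top=22,power_top=52,scale=0,ring_cone=0,wax=0,leather_ring=0)
E
python3 - <<'E'
from h import *
np.set_printoptions(precision=1,suppress=True)
s=env.state();print(s["t"],s["eef_pos"],s["tcp_rot"],s["ft_force"])
ims=[]
for n in ["scene","side","wrist"]:
    p=eyes.read_camera(n);ims.append(p["pixels"])
    for k in Z:
        r=eyes.spot_point(k,p)
        if r: print(n,k,round(r[0]["score"],2),np.array(r[0]["centre"]),at(p,r[0]["centre"],Z[k]))
for n,i in zip("abc",ims): cv2.imwrite(f"pics/{n}0.png",i[:,:,::-1])
cv2.imwrite("pics/all.png",cv2.resize(np.vstack([np.hstack(ims[:2]),np.hstack([ims[2],ims[2]*0])])[:,:,::-1],(800,600)))
E
```

```text
pics
0.0 [624.8   0.  214. ] [-3.1 -0.   1.6] [ 0.7  0.8 -0.2]
scene tin 0.72 [211.1 309.8] [ 597.9 -244.5   46. ]
scene pan 0.92 [192.9 281.4] [ 598.1 -152.4   46. ]
scene well_mouth 0.77 [182.9 238.6] [550.2 -59.6  46. ]
scene power_top 0.39 [169.2 268.2] [635.5 -53.3  52. ]
scene scale 0.61 [214.5 275.4] [ 580.6 -154.5    0. ]
scene ring_cone 0.48 [205.8 347.3] [ 728.6 -219.7    0. ]
scene wax 0.68 [189.2 314.9] [ 722.1 -119.5    0. ]
scene leather_ring 0.72 [276.9 351.3] [ 563.3 -397.5    0. ]
side tin 0.67 [220.  260.8] [ 586.8 -249.8   46. ]
side pan 0.66 [197.9 270.1] [ 602.7 -153.9   46. ]
side well_mouth 0.62 [177.3 248.4] [550.9 -50.2  46. ]
side power_top 0.58 [178.4 282.2] [628.1 -66.4  52. ]
side scale 0.63 [217.2 261.1] [ 584.  -154.5    0. ]
side ring_cone 0.65 [234.5 334.5] [ 733.6 -220.5    0. ]
side wax 0.57 [212.3 327.1] [ 726.6 -126.5    0. ]
side leather_ring 0.57 [279.6 245.7] [ 565.7 -379.     0. ]
wrist tin 0.42 [341.  230.1] [ 586.  -254.7   46. ]
wrist pan 0.6 [285.8 238.9] [ 601.2 -157.1   46. ]
wrist well_mouth 0.86 [218.4 199.6] [551.6 -54.4  46. ]
wrist tare_top 0.76 [214.7 203.5] [552.2 -58.7  22. ]
wrist power_top 0.66 [222.7 258.1] [628.1 -57.9  52. ]
wrist scale 0.87 [270.  230.3] [ 584.8 -160.8    0. ]
wrist ring_cone 0.69 [306.  321.2] [ 732.8 -228.6    0. ]
wrist wax 0.66 [244.9 321.1] [ 725.  -116.9    0. ]
```

View pics/all.png

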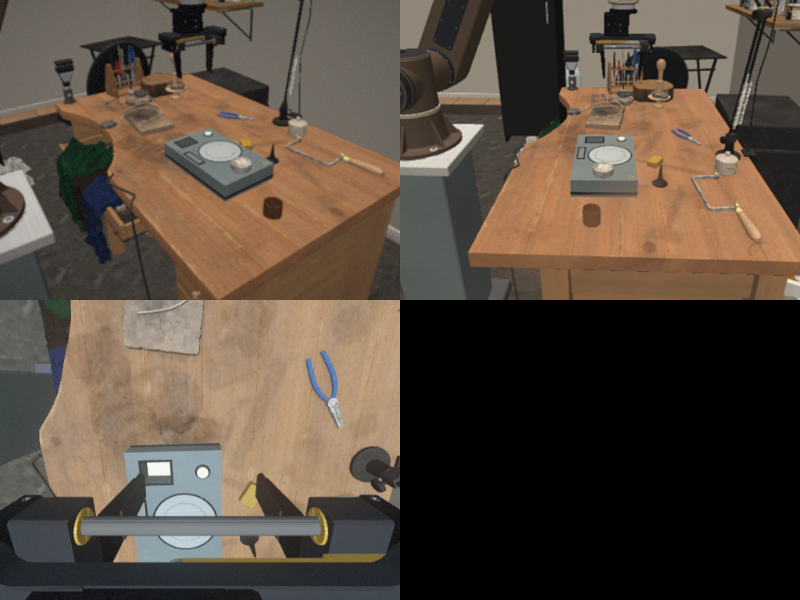

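The pictures show the scale with yaw near 0. The tin is on the -y side of the pan at about (588,-250), the pan at (600,-154), the well at (551,-55), the cone and wax beyond +x, and the leather ring beyond -y. The tool's x axis is world +y and its y axis is world +x. I'll go behind the tin with the fingers partly shut, to cradle it.

```bash
python3 -m inch '[[[-0.5,-0.06,0.08],0,0.4],[[-0.6,-0.06,0.08],0,0.4],[[-0.6,-0.06,0.08],0,0.4],[[-0.6,-0.06,0.08],0,0.4],[[-0.6,-0.06,0.08],0,0.4],[[-0.6,-0.06,0.08],0,0.4],[[-0.6,-0.06,0.08],0,0.4],[[-0.6,-0.06,0.08],0,0.4],[[-0.5,-0.06,0.08],0,0.4],[[-0.2,-0.04,0.08],0,0.4]]'
cat > look.py <<'E'
from h import *
import sys
np.set_printoptions(precision=1,suppress=True)
s=env.state();print(s["t"],s["eef_pos"],s["tcp_rot"],s["ft_force"],s["opening"])
for n in ["scene","side","wrist"]:
    p=eyes.read_camera(n);cv2.imwrite(f"pics/{n}_{sys.argv[1]}.png",p["pixels"][:,:,::-1])
    for k in ["tin","pan","well_mouth","tare_top","power_top"]:
        r=eyes.spot_point(k,p)
        if r: print(n,k,round(r[0]["score"],2),np.array(r[0]["centre"]),at(p,r[0]["centre"],Z[k]))
    for k in ["tin"]:
        r=eyes.cut_out(k,p)
        if r: print(n,"mask",k,at(p,r[0]["centre"],60))
E
python3 look.py 1
```

```text
t: 2.75
eef_pos: [589.9, -325.4, 166.3]
tcp_rot: [3.142, 0.0, 1.569]
ft_force: [-0.3, 0.6, -0.9]
opening: 0.299
grip_force: 0.0
2.75 [ 589.9 -325.4  166.3] [3.1 0.  1.6] [-0.3  0.6 -0.9] 0.2987670312192414
scene tin 0.73 [211.6 311.8] [ 599.9 -248.3   46. ]
scene pan 0.71 [194.  278.8] [ 590.8 -152.9   46. ]
scene well_mouth 0.92 [185.3 239. ] [544.8 -69.7  46. ]
scene power_top 0.41 [171.1 268.7] [630.6 -62.   52. ]
scene mask tin [ 586.3 -264.1   60. ]
side tin 0.62 [220.7 261.2] [ 587.7 -252.6   46. ]
side pan 0.88 [197.1 269. ] [ 600.3 -150.2   46. ]
side well_mouth 0.9 [176.6 247.2] [547.9 -46.4  46. ]
side power_top 0.42 [175.5 284.3] [632.9 -50.1  52. ]
side mask tin [ 586.3 -262.    60. ]
wrist tin 0.93 [119.5 248.8] [ 583.5 -251.2   46. ]
wrist pan 0.79 [ 12.6 263.7] [ 597.7 -157.    46. ]
wrist mask tin [ 582.1 -254.3   60. ]
```

View pics/wrist_1.png

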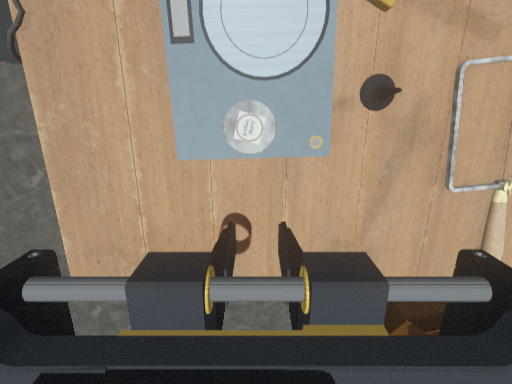

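The wrist view shows the tin at (row 127, col 249), well behind the fingers' reach, with the pan above it. Next I lower the fingers behind the tin.

```bash
python3 -m inch '[[[0.14,-0.03,0.2],0,0.4],[[0.14,-0.04,0.3],0,0.4],[[0.14,-0.03,0.3],0,0.4],[[0,0,0.3],0,0.4],[[0,0,0.3],0,0.4],[[0,0,0.2],0,0.4],[[0,0,0.1],0,0.4],[[0,0,0.12],0,0.4],[[0,0,0],0,0.4],[[0,0,0],0,0.4]]'; python3 look.py 2
```

```text
t: 5.05
eef_pos: [584.4, -298.9, 57.9]
tcp_rot: [3.141, 0.0, 1.571]
ft_force: [-0.1, -1.0, 0.5]
opening: 0.297
grip_force: 0.0
5.05 [ 584.4 -298.9   57.9] [3.1 0.  1.6] [-0.1 -1.   0.5] 0.29662720606199516
scene tin 0.69 [214.7 309.6] [ 588.9 -254.5   46. ]
scene pan 0.71 [193.2 276.6] [ 589.2 -147.4   46. ]
scene well_mouth 0.89 [182.2 238. ] [550.9 -56.   46. ]
scene power_top 0.59 [169.8 265.7] [629.  -52.4  52. ]
scene mask tin [ 581.5 -256.9   60. ]
side tin 0.55 [220.8 261.3] [ 587.9 -253.    46. ]
side pan 0.69 [195.8 268.3] [ 598.7 -144.1   46. ]
side well_mouth 0.82 [180.4 249.4] [554.2 -67.2  46. ]
side mask tin [ 587.2 -254.8   60. ]
wrist tin 0.94 [174.  254.7] [ 583.9 -256.9   46. ]
wrist mask tin [ 584.3 -254.9   60. ]
```

View pics/wrist_2.png

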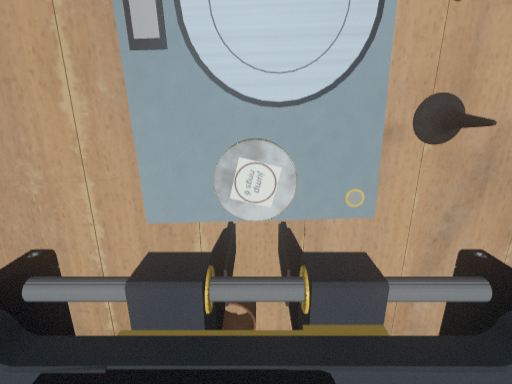

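The tin (centre col 255) is lined up with the fingers and the pan centre is at col 280, so x is about 598. Now a gentle push.

```bash
python3 -m inch '[[[0.1,0,0.03],0,0.4],[[0.08,0,0],0,0.4],[[0.06,0,0],0,0.4],[[0.06,0.005,0],0,0.4],[[0.08,0.01,0],0,0.4],[[0.1,0.015,0],0,0.4],[[0.1,0.02,0],0,0.4],[[0.1,0.02,0],0,0.4],[[0.1,0.02,0],0,0.4],[[0.1,0.02,0],0,0.4]]'; python3 look.py 3
```

```text
t: 7.35
eef_pos: [590.9, -245.6, 55.7]
tcp_rot: [3.141, 0.0, 1.571]
ft_force: [-0.3, -0.1, -0.0]
opening: 0.299
grip_force: 0.3
7.35 [ 590.9 -245.6   55.7] [3.1 0.  1.6] [-0.3 -0.1 -0. ] 0.29868835016457684
scene tin 0.53 [201.8 301.4] [ 608.  -206.6   46. ]
scene pan 0.8 [192.7 279.1] [ 594.7 -148.8   46. ]
scene well_mouth 0.61 [183.9 240.9] [551.7 -66.7  46. ]
scene tare_top 0.53 [214.7 277.9] [ 563.  -186.8   22. ]
scene power_top 0.36 [193.  278.6] [ 586.6 -157.9   52. ]
scene mask tin [ 589.7 -205.6   60. ]
side tin 0.75 [207.8 264.2] [ 591.8 -199.1   46. ]
side pan 0.77 [198.  269.2] [ 600.8 -154.4   46. ]
side well_mouth 0.55 [178.3 247.3] [548.8 -55.9  46. ]
side mask tin [ 591.8 -213.5   60. ]
wrist tin 0.92 [185.9 254.9] [ 590.6 -211.9   46. ]
wrist pan 0.62 [ 97.1 266.7] [ 597.9 -155.7   46. ]
wrist mask tin [ 591.3 -210.9   60. ]
```

View pics/wrist_3.png

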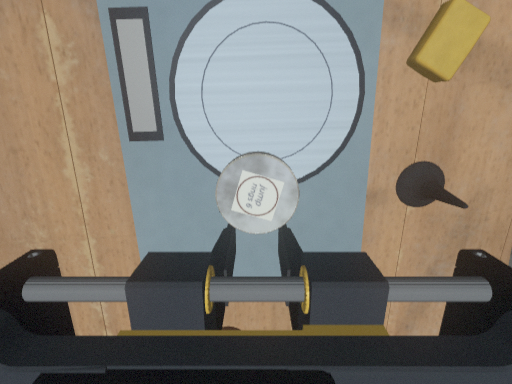

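The tin is now at (row 192, col 257) and the pan centre at about (row 90, col 267). That leaves roughly 55 mm in y and 7 mm in x.

```bash
python3 -m inch '[[[0.08,0.01,0],0,0.4],[[0.1,0.015,0],0,0.4],[[0.1,0.015,0],0,0.4],[[0.12,0.015,0],0,0.4],[[0.12,0.015,0],0,0.4],[[0.12,0.015,0],0,0.4],[[0.1,0.015,0],0,0.4],[[0.1,0.01,0],0,0.4],[[0.06,0,0],0,0.4],[[0.03,0,0],0,0.4]]'; python3 look.py 4
```

```text
t: 9.65
eef_pos: [597.5, -190.0, 55.7]
tcp_rot: [3.141, 0.0, 1.571]
ft_force: [-0.0, -0.3, -0.4]
opening: 0.301
grip_force: 0.4
9.65 [ 597.5 -190.    55.7] [3.1 0.  1.6] [-0.  -0.3 -0.4] 0.300867173697849
scene tin 0.6 [190.  283.7] [ 609.7 -145.2   46. ]
scene pan 0.79 [191.1 276.3] [ 594.2 -139.7   46. ]
scene well_mouth 0.72 [182.  240.6] [556.1 -58.7  46. ]
scene tare_top 0.53 [183.8 242.5] [578.9 -29.7  22. ]
scene mask tin [ 658.6 -183.7   60. ]
side tin 0.81 [197.1 269.8] [ 602.  -150.1   46. ]
side pan 0.56 [194.8 270.3] [ 602.8 -139.1   46. ]
side well_mouth 0.57 [175.9 249. ] [551.8 -42.2  46. ]
side power_top 0.61 [178.2 282.5] [628.7 -65.3  52. ]
side mask tin [ 603.5 -166.7   60. ]
wrist tin 0.92 [185.5 256.2] [ 598.1 -155.8   46. ]
wrist well_mouth 0.77 [ 17.5 172.9] [551.1 -57.4  46. ]
wrist tare_top 0.61 [ 30.3 184.3] [551.5 -58.1  22. ]
wrist power_top 0.69 [ 10.7 311.5] [628.1 -55.7  52. ]
wrist mask tin [ 598.7 -155.7   60. ]
```

View pics/wrist_4.png

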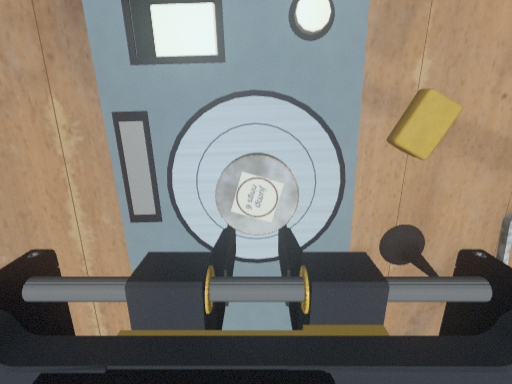

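The tin sits near the middle of the pan, and its base estimate (598,-156) matches the pan's. I back off, rise, shut the fingers and move over the well.

```bash
python3 -m inch '[[[-0.1,0,0],0,0.4],[[-0.2,0,0],0,0.4],[[-0.2,0,0],0,0.4],[[0,0,-0.2],0,0.4],[[0,0,-0.4],0,1],[[0,0,-0.4],0,1],[[0,0,-0.4],0,1],[[0,0,-0.2],0,1],[[0,0,0],0,1],[[0,0,0],0,1]]' && python3 -m inch '[[[0.2,-0.08,0],0,1],[[0.3,-0.12,0],0,1],[[0.4,-0.12,0],0,1],[[0.4,-0.12,0],0,1],[[0.4,-0.12,0],0,1],[[0.3,-0.12,0],0,1],[[0.15,-0.1,0],0,1],[[0,0,0],0,1],[[0,0,0],0,1],[[0,0,0],0,1]]'; python3 look.py 5
```

```text
t: 11.95
eef_pos: [597.1, -220.0, 150.9]
tcp_rot: [-3.141, -0.0, 1.571]
ft_force: [0.1, 1.1, -0.7]
opening: 0.004
grip_force: 0.0
t: 13.2
eef_pos: [550.8, -91.8, 151.5]
tcp_rot: [3.141, 0.0, 1.57]
ft_force: [0.1, 0.4, 0.3]
opening: 0.007
grip_force: 0.0
13.2 [550.8 -91.8 151.5] [3.1 0.  1.6] [0.1 0.4 0.3] 0.007009486370212383
scene tin 0.62 [189.5 284.8] [ 613.  -144.9   46. ]
scene pan 0.62 [193.8 281.9] [ 596.6 -156.2   46. ]
scene well_mouth 0.57 [181.9 239.4] [554.2 -56.7  46. ]
scene power_top 0.48 [171.4 267.4] [627.3 -61.5  52. ]
scene mask tin [ 602.4 -158.1   60. ]
side tin 0.77 [195.6 269.9] [ 602.1 -143.    46. ]
side pan 0.57 [199.2 268.8] [ 600.1 -160.1   46. ]
side well_mouth 0.64 [174.3 248.3] [549.7 -33.2  46. ]
side power_top 0.38 [174.9 282.4] [628.6 -46.9  52. ]
wrist tin 0.88 [248.3 297.8] [ 597.1 -155.2   46. ]
wrist well_mouth 0.94 [160.3 256.4] [551.5 -57.3  46. ]
wrist tare_top 0.83 [156.  257.1] [552.2 -57.   22. ]
wrist power_top 0.65 [163.5 334.5] [628.1 -59.4  52. ]
wrist mask tin [ 593.7 -139.1   60. ]
```

View pics/wrist_5.png

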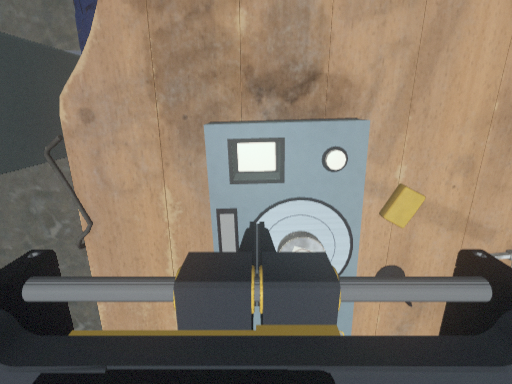

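The well mouth is at (row 160, col 256) with the pale key inside, and the tin is on the pan. The target is (551.7,-57.3), so I position above it at z of about 60.

```bash
python3 -m inch '[[[0.15,0.01,0],0,1],[[0.25,0.01,0.1],0,1],[[0.17,0,0.2],0,1],[[0,0,0.3],0,1],[[0,0,0.3],0,1],[[0,0,0.3],0,1],[[0,0,0.2],0,1],[[0,0,0.1],0,1],[[0,0,0],0,1],[[0,0,0],0,1]]'; python3 look.py 6|grep -v tin
```

```text
t: 15.5
eef_pos: [552.1, -57.0, 62.1]
tcp_rot: [3.141, 0.0, 1.571]
ft_force: [0.8, -0.8, -0.6]
opening: -0.001
grip_force: 0.0
15.5 [552.1 -57.   62.1] [3.1 0.  1.6] [ 0.8 -0.8 -0.6] -0.0005727960634038648
scene pan 0.63 [192.1 276.1] [ 591.2 -142.9   46. ]
scene well_mouth 0.86 [184.3 238.5] [546.5 -65.1  46. ]
scene tare_top 0.15 [186.6 237.1] [561.5 -33.8  22. ]
scene power_top 0.4 [171.9 268.7] [628.2 -65.3  52. ]
side pan 0.67 [196.8 267.3] [ 596.7 -148.9   46. ]
side well_mouth 0.92 [178.1 248.8] [552.1 -54.6  46. ]
side power_top 0.38 [175.8 281.8] [627.2 -52.   52. ]
wrist well_mouth 0.58 [229.  252.7] [550. -57.  46.]
wrist tare_top 0.84 [216.3 253.6] [550.4 -56.7  22. ]
wrist power_top 0.67 [229.5 363.3] [627.8 -54.7  52. ]
```

View pics/wrist_6.png

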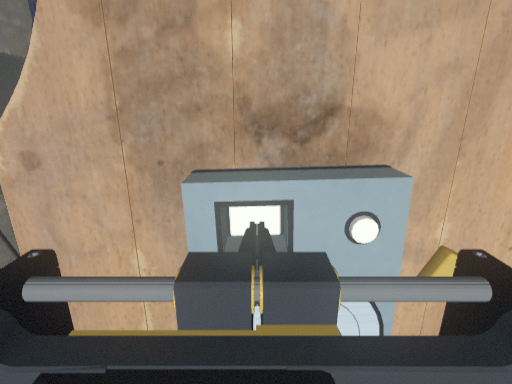

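The fingers are centred over the well (key at row 218, col 254). I descend to just above the key.

```bash
python3 -m inch '[[[0,0,0.1],0,1],[[0,0,0.15],0,1],[[0,0,0.15],0,1],[[0,0,0.1],0,1],[[0,0,0.08],0,1],[[0,0,0.05],0,1],[[0,0,0.03],0,1],[[0,0,0.03],0,1],[[0,0,0],0,1],[[0,0,0],0,1]]'
```

```text
t: 17.8
eef_pos: [551.9, -57.0, 20.4]
tcp_rot: [3.141, 0.0, 1.571]
ft_force: [-1.2, -0.8, 2.6]
opening: 0.005
grip_force: 1.1
```

The fingers are on the key, with 2.6 N up. Now I press it fully and hold.

```bash
python3 -m inch '[[[0,0,0.04],0,1],[[0,0,0.04],0,1],[[0,0,0.015],0,1],[[0,0,0],0,1],[[0,0,0],0,1],[[0,0,0],0,1],[[0,0,0],0,1],[[0,0,0],0,1],[[0,0,0],0,1],[[0,0,0],0,1]]'
```

```text
t: 19.05
eef_pos: [551.9, -57.0, 16.0]
tcp_rot: [3.141, 0.0, 1.571]
ft_force: [-6.9, 1.2, 24.0]
opening: 0.006
grip_force: 11.8
```

The key is on its stop: z is 16.0, as expected, and the force is 24 N. It was held about 0.9 s, so I release and rise.

```bash
python3 -m inch '[[[0,0,-0.05],0,1],[[0,0,-0.1],0,1],[[0,0,-0.2],0,1],[[0,0,-0.3],0,1],[[0,0,-0.4],0,1],[[0,0,-0.5],0,1],[[0,0,-0.4],0,1],[[0,0,-0.2],0,1],[[0,0,0],0,1],[[0,0,0],0,1]]';python3 -m inch '[[[0.4,0,0],0,1],[[0.4,0,0],0,1],[[0.4,0,0],0,1],[[0.2,0,0],0,1],[[-0.4,0,0],0,1],[[-0.6,0,0],0,1],[[-0.6,0,-0.2],0,1],[[-0.5,0,-0.2],0,1],[[-0.3,0,-0.1],0,1],[[0,0,0],0,1]]'; python3 look.py 7|grep -E "wrist|^2"
```

```text
t: 20.3
eef_pos: [551.5, -56.9, 142.8]
tcp_rot: [-3.14, -0.0, 1.571]
ft_force: [0.3, 0.0, -0.0]
opening: 0.005
grip_force: 0.0
t: 21.55
eef_pos: [551.8, -117.7, 173.4]
tcp_rot: [3.141, -0.0, 1.569]
ft_force: [-0.7, -0.1, -0.6]
opening: 0.006
grip_force: 0.0
21.55 [ 551.8 -117.7  173.4] [ 3.1 -0.   1.6] [-0.7 -0.1 -0.6] 0.0060099058127636865
wrist tin 0.75 [220.4 294.5] [ 596.6 -157.    46. ]
wrist tare_top 0.68 [253.3 385.4] [ 719.5 -212.8   22. ]
wrist power_top 0.58 [131.4 329.9] [628.  -56.1  52. ]
wrist mask tin [ 595.3 -154.9   60. ]
```

View pics/wrist_7.png

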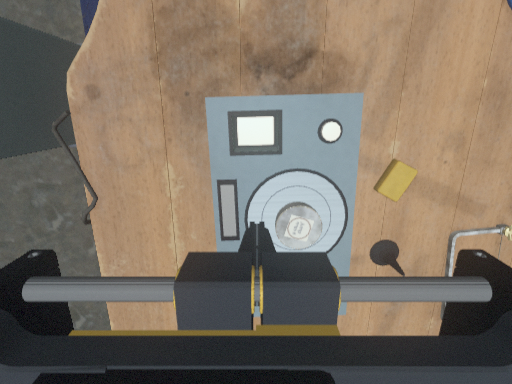

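The tin (row 226, col 298) is well inside the pan's groove, and the key is up and the bystanders in place.

```bash
python3 -c "
from cell import env
print(env.job_done())"
```

```text
the job is handed in; nothing more can be done
None
```

I handed the job in at about 22 s: the tin stands on the pan roughly 10 mm or less from its centre (limit 30 mm), the tare key was pressed to its stop for about 0.9 s and let go, the power key and bystanders were left alone, and the judge's verdict was not returned.

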